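Battery packs on charge, largest first

TASK

Put the four black battery packs on charge one after another, from the largest to the smallest, each in the charger that is made to its size: three go flat into the bay they fit, and the second largest goes on the sloping cradle, lengthways between its rails and down against the ledge. Set each one down rather than dropping it, and leave the coil of nails and the small paint tin where they stand.

Things in the scene. Friction and masses are not known exactly. Their poses are not given: they have to be found in the camera images.
- pack_a: the largest of four black box-shaped battery packs with grey rails on top: 116 long (its x), 66 wide (its y), 58 high; lies loose and flat on the bench; about 0.55 kg (may differ by a third). Origin: centre of its underside, z up. The same either way round (half turn about z).
- pack_b: the second largest of four black box-shaped battery packs with grey rails on top: 96 long (its x), 56 wide (its y), 50 high; lies loose and flat on the bench; about 0.4 kg (may differ by a third). Origin: centre of its underside, z up. The same either way round (half turn about z).
- pack_c: the third largest of four black box-shaped battery packs with grey rails on top: 76 long (its x), 46 wide (its y), 44 high; lies loose and flat on the bench; about 0.25 kg (may differ by a third). Origin: centre of its underside, z up. The same either way round (half turn about z).
- pack_d: the smallest of four black box-shaped battery packs with grey rails on top: 56 long (its x), 36 wide (its y), 38 high; lies loose and flat on the bench; about 0.13 kg (may differ by a third). Origin: centre of its underside, z up. The same either way round (half turn about z).
- charger_a: flat grey fixed charger with an open bay for the largest pack: inside 132 long (its x) by 82 wide (its y), floor 10 above the bench, walls 6 thick, rim 20 above the bench; a housing 28 long, 32 high stands beyond the bay's +x end. Origin: under the bay's centre at bench level, z up. The pack stands on the bay floor, its long side along the bay's.
- charger_c: flat grey fixed charger with an open bay for the third largest pack: inside 92 long (its x) by 62 wide (its y), floor 10 above the bench, walls 6 thick, rim 20 above the bench; a housing 28 long, 32 high stands beyond the bay's +x end. Origin: under the bay's centre at bench level, z up. The pack stands on the bay floor, its long side along the bay's.
- charger_d: flat grey fixed charger with an open bay for the smallest pack: inside 72 long (its x) by 52 wide (its y), floor 10 above the bench, walls 6 thick, rim 20 above the bench; a housing 28 long, 32 high stands beyond the bay's +x end. Origin: under the bay's centre at bench level, z up. The pack stands on the bay floor, its long side along the bay's.
- cradle_seat (a point): fixed grey charging cradle: deck sloping 20 degrees, ledge 12 high across its low end, side rails 8 high, 72 apart, high end open, 70 above the bench. Point on the deck surface, 45 above the bench, midway between rails, 48 up from the ledge's face: where the pack's origin comes when home. x up the slope, y across, z out of the deck. Friction may hold the pack short of the ledge.
- nail_coil: brass-coloured coil of nails, a plain drum 57 across and 38 high, standing loose among the packs; origin: centre of its underside. To be left where it is.
- paint_tin: small round paint tin, 52 across and 62 high, standing loose among the packs; origin: centre of its underside. To be left where it is.
Things that resemble listed ones, but are neither listed nor needed, are in the scene too. Leave any purple look-alike of the charger_d alone.

How it is judged:
By the outcome, as a careful person would: the job done as asked, in the order asked, and still so for the second after the job is handed in, with the robot touching nothing.
It also fails if it takes over 128 s, if anything falls off the work surface, if the arm or the gripper's body presses on something with over 40 N, if the wrist force passes 120 N, or if a joint passes its speed limit or range.

ROBOT

A 6-joint arm with a two-finger parallel gripper is mounted at the origin on the work surface. World frame = base frame: x ahead of the robot, y to its left, z up, the work surface at z = 0. Lengths are in m, angles in degrees, forces in N, time in s.
With the tool pointing down it reaches from about 0.25 to 0.725 m from the base axis. Payload 9.7 kg.
Tool frame: the origin (TCP) lies at the very end of the fingers, on their centre line; the grasp point (between the pads) lies 19 mm behind it; z points along the fingers, y is the line along which they close (so a half turn about z gives the same grasp; the last joint's range is limited). The gripper opens to 85 mm and grips with 20 to 120 N. Pads are 22 mm wide; open, the fingers measure 114 mm over their backs; the gripper's body (76 mm by 85 mm) begins 54 mm behind the grasp point. The pads swing forward as they close: fully open they stand 13 mm farther back than shut.
Start: joints at [65.203, 4.979, 10.078, 95.1, 0, 90], TCP at [0.231, 0.499, 0.231] pointing down, gripper open.
Joint ranges: [-179.16, 179.16], [-48.56, 103.87], [-65.8, 70.77], [-126.05, 130.52], [-82.76, 87.17], [-180, 180]. Speed limits (degrees/s): [127.2, 127.2, 147.25, 180, 180, 180].

INTERFACE

Orientations are given as [roll, pitch, yaw] about the fixed x, y, z axes, in that order (R = Rz(yaw) Ry(pitch) Rx(roll)).
In Python, from workcell import bot gives the robot as it stands.
- The arm moves only by the tool step_arm, never from a script. Its argument "targets" is a list of rows, each a list of 3 entries, a list of its own where there are three numbers: the opening, from 0 (shut) to 1 (fully open), then the shift along the world's x, y, z in mm, then the turn, a rotation vector about the world's x, y, z in rad. In form: [[grip, [tx, ty, tz], [wx, wy, wz]], ...]. A call has 1 to 8 rows; each row is the pose to reach, as a shift and turn from the pose commanded when the call began; what a row does not reach only later rows make up. A row lasts 1/10 s, in which the tool goes at most 50 mm and 8.59 degrees, less where a joint would pass 70% of its speed; a pose out of reach is approached as far as the arm can. A call with a gripper value outside its range is refused whole. The fingers move at their own pace and stop on an object; "force" is the grip in N (left out, the last holds). Time passes only in rows, so rows that repeat a pose let the fingers close. It gives the time, the measured TCP pose, the force, the opening and the grip force at its end, in the units of the state.
- bot.get_obs(): the state, without advancing time (a new reading comes with each control period).
- bot.camera(name): name is "side" or "top"; returns (picture, depth): 400x640x3 uint8, red, green, blue; 400x640 float32, m along the optical axis (not along the pixel's ray), 0 where there is no reading.
- bot.camera_params(name): a dict with "K" (3x3 intrinsics, pixels), "R" (3x3) and "t" (3): a world point X has camera coordinates R X + t. Camera axes: x right, y down, z forward; pixel columns grow to the right and rows downward; lengths in m; the calibration is good to about 2 mm. A picture is of the moment at which its call begins. camera_params takes no time and is no camera call.
- bot.job_done(): hands the job in; it is judged then, once.
The state is a dict: "time": time; "q": joint angles; "qd": joint speeds; "joint_efforts": joint torques, N m; "ee_pos": TCP position; "tcp_rot": TCP orientation; "wrist_force": force on the tool from outside, world axes, zero at the start; "torque": the same for the moment, N m; "opening": finger opening in m; "grasp_force": force on a finger pad.
Only numpy, scipy, OpenCV 4.12 (cv2) and the standard library are available. Lean on these libraries where they do the work, as an engineer would, in place of code of your own. Each camera call takes 0.05 s, during which the arm holds its last target. There are 200 camera calls.

## Working session

There is one attempt and no reset: what is moved stays moved. The work goes in short steps, Python scripts to look and compute and a tool call to move; the robot and the scene stay as the last step left them, time stands still between calls to the robot, and variables do not carry over. Pictures are saved under pics/ and viewed, at most 14 in all, crops included, and the job is handed in when it is done.

Besides the shell and the picture viewer there is one more tool, called after ">>>" as name(argument=value, ...) on one line, values as JSON. step_arm: Moves the arm, as the interface text tells. Its arguments: {"type":"object","properties":{"targets":{"type":"array","items":{"type":"array"}},"force":{"type":"number"}},"required":["targets"]}

```bash
ls; mkdir -p pics; python3 - <<'E'
from workcell import bot
import cv2,numpy as np
for n in ("top","side"):
    p,d=bot.camera(n); cv2.imwrite(f"pics/{n}0.png",p[:,:,::-1]); np.savez(f"pics/{n}0.npz",p=p,d=d)
    c=bot.camera_params(n); print(n,np.round(c["K"],1).tolist(),np.round(c["R"],4).tolist(),np.round(c["t"],4).tolist())
    np.savez(f"pics/{n}c.npz",**c)
print(bot.get_obs())
E
```

```text
pics
top [[401.7, 0.0, 317.3], [0.0, 401.7, 204.0], [0.0, 0.0, 1.0]] [[-0.012, -0.9999, 0.0044], [-0.997, 0.0116, -0.077], [0.077, -0.0053, -0.997]] [-0.0059, 0.4719, 1.2064]
side [[408.1, 0.0, 314.6], [0.0, 408.1, 203.1], [0.0, 0.0, 1.0]] [[0.8705, -0.4919, 0.0135], [-0.3593, -0.6541, -0.6656], [0.3363, 0.5745, -0.7462]] [-0.3981, 0.2071, 0.8797]
{'time': 0.1, 'q': array([6.52017196e+01, 5.00893928e+00, 1.00376934e+01, 9.50981407e+01,
       2.75925768e-04, 9.00019489e+01]), 'qd': array([ 0.00837461,  0.0399485 ,  0.1729604 , -0.03072178,  0.03037801,
       -0.04154843]), 'joint_efforts': array([-2.29361804e-04, -5.21560907e+01,  4.65654409e+01,  1.59957202e-02,
       -4.40951067e-05, -1.36285624e-05]), 'ee_pos': array([0.23059778, 0.49910193, 0.2306328 ]), 'tcp_rot': array([-1.79930613e+02, -2.73565411e-04,  1.55199770e+02]), 'wrist_force': array([ 0.66626589, -0.09659528, -0.74851916]), 'torque': array([ 0.02627875, -0.01718883, -0.02418434]), 'grasp_force': 0.0, 'opening': 0.0851972947756283}
```

View pics/top0.png

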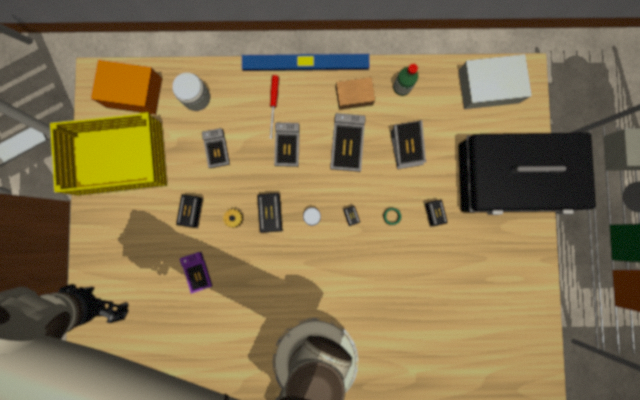

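View pics/side0.png

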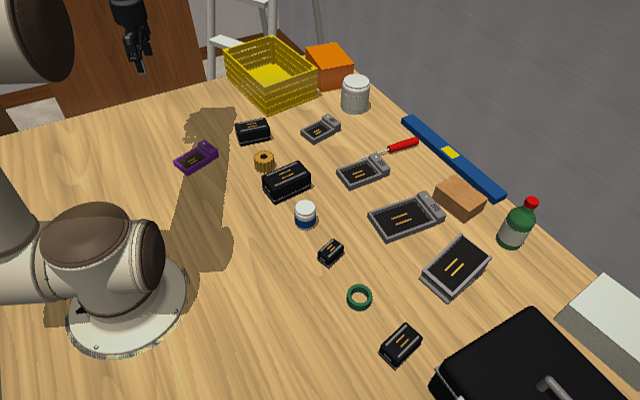

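The top view shows the packs in a row: b (189,210), a (270,212), d (352,214) and c (435,212), with the coil at (233,217) and the tin at (312,215) between them. The chargers are behind: d (215,148), c (287,145), a (348,143), and the cradle at (408,145). The side view agrees. Next I measure from both depth clouds.

```bash
cat > h.py <<'E'
import numpy as np,cv2
def cloud(n,i,p=None,d=None):
    if d is None:
        z=np.load(f"pics/{n}{i}.npz"); p,d=z["p"],z["d"]
    c=np.load(f"pics/{n}c.npz"); v,u=np.nonzero(d>0); z=d[v,u]
    X=(np.linalg.inv(c["K"])@np.c_[u,v,np.ones(len(u))].T*z).T
    return (X-c["t"])@c["R"], p[v,u].astype(int), np.c_[u,v]
def px2w(n,u,v,z):
    c=np.load(f"pics/{n}c.npz"); r=c["R"].T@np.linalg.inv(c["K"])@[u,v,1]; o=-c["R"].T@c["t"]
    return o+r*(z-o[2])/r[2]
E
python3 - <<'E'
from h import *
cen=dict(b=(189,210),coil=(233,217),a=(270,212),tin=(312,215),d=(352,214),c=(435,212),chd=(215,148),chc=(287,145),cha=(348,143),cra=(408,145))
T=cloud("top",0);S=cloud("side",0)
for nm,C in (("top",T),("side",S)):
    X=C[0]; m=(abs(X[:,2])<.02)&(X[:,0]>.2)&(X[:,0]<.6)&(abs(X[:,1])<.4); print(nm,"bench z",np.median(X[m,2]))
for k,(u,v) in cen.items():
    w=px2w("top",u,v,.03)
    for nm,C in (("top",T),("side",S)):
        X=C[0]; m=(np.hypot(*(X[:,:2]-w[:2]).T)<.095 if k[:2]in("ch","cr") else np.hypot(*(X[:,:2]-w[:2]).T)<.075)&(X[:,2]>.006)&(X[:,2]<.09)
        P=X[m]; zt=np.percentile(P[:,2],97)
        Q=P[P[:,2]>(zt-.008 if k[:2] not in("ch","cr") else .006)]
        (cx,cy),(l,ww),an=cv2.minAreaRect((Q[:,:2]*1000).astype(np.float32))
        print(k,nm,np.round(w[:2],3),"ztop %.1f"%(zt*1e3),"top med %.1f"%(np.median(Q[:,2])*1e3),"rect c(%.1f,%.1f) %.1fx%.1f ang %.1f"%(cx,cy,l,ww,an),len(Q))
E
```

```text
top bench z 0.0005870155131462945
side bench z -0.0016211010663164027
b top [0.457 0.375] ztop 54.8 top med 51.1 rect c(453.5,373.9) 56.8x95.1 ang 80.3 579
b side [0.457 0.375] ztop 51.2 top med 47.6 rect c(451.3,370.9) 59.0x95.3 ang 80.1 397
coil top [0.435 0.243] ztop 42.9 top med 39.1 rect c(430.9,243.5) 54.6x54.0 ang 74.7 254
coil side [0.435 0.243] ztop 38.7 top med 36.0 rect c(428.3,241.1) 55.7x55.7 ang 67.8 235
a top [0.448 0.131] ztop 63.4 top med 59.0 rect c(444.8,131.6) 114.4x65.8 ang 3.5 780
a side [0.448 0.131] ztop 58.9 top med 55.9 rect c(442.9,129.0) 116.3x67.6 ang 4.7 818
tin top [0.438 0.005] ztop 66.3 top med 62.6 rect c(432.0,6.3) 44.1x44.3 ang 89.1 205
tin side [0.438 0.005] ztop 61.9 top med 60.0 rect c(430.3,3.9) 46.8x47.0 ang 19.7 248
d top [ 0.44  -0.116] ztop 43.1 top med 38.5 rect c(434.5,-114.0) 54.0x35.3 ang 17.6 204
d side [ 0.44  -0.116] ztop 39.6 top med 36.3 rect c(431.8,-117.0) 55.6x36.0 ang 17.8 319
c top [ 0.443 -0.366] ztop 49.1 top med 44.8 rect c(439.7,-368.4) 74.2x45.9 ang 11.7 349
c side [ 0.443 -0.366] ztop 46.0 top med 42.6 rect c(437.8,-371.9) 76.1x45.7 ang 13.0 911
chd top [0.646 0.298] ztop 35.2 top med 15.9 rect c(654.5,293.5) 171.5x166.9 ang 16.8 850
chd side [0.646 0.298] ztop 30.8 top med 14.8 rect c(644.7,297.6) 115.0x68.2 ang 11.1 614
chc top [0.653 0.079] ztop 34.9 top med 14.0 rect c(656.7,84.0) 175.5x160.0 ang 20.8 1129
chc side [0.653 0.079] ztop 30.5 top med 12.9 rect c(660.6,86.1) 93.5x145.8 ang 88.6 1081
cha top [ 0.657 -0.107] ztop 34.5 top med 12.9 rect c(660.6,-115.3) 185.9x159.1 ang 14.9 1697
cha side [ 0.657 -0.107] ztop 30.6 top med 10.1 rect c(658.7,-109.3) 98.0x174.3 ang 84.5 2148
cra top [ 0.649 -0.291] ztop 70.8 top med 46.9 rect c(645.4,-283.2) 165.9x171.2 ang 60.8 1406
cra side [ 0.649 -0.291] ztop 67.4 top med 43.2 rect c(644.4,-293.1) 127.5x85.0 ang 9.1 2655
```

```bash
cat > fit.py <<'E'
from h import *
from scipy.optimize import minimize
from scipy.spatial.transform import Rotation as Ro
def flat(L,W):
    def f(x,y,z):
        o=np.zeros_like(x); e=(abs(y)<W/2+6)&(x>-L/2-6)&(x<L/2+34)
        h=np.where(e,20,0); h=np.where((abs(x)<L/2)&(abs(y)<W/2),10,h); return z-np.where(e&(x>L/2+6),32,h)
    return f
def box(L,W,H): return lambda x,y,z: z-np.where((abs(x)<L/2)&(abs(y)<W/2),H,0)
def run(X,g,f,rad,cradle=False):
    P=X*1000; P=P[(np.hypot(P[:,0]-g[0],P[:,1]-g[1])<rad)&(P[:,2]<90)]
    def cost(p):
        q=P-[p[0],p[1],45 if cradle else 0]; q=Ro.from_euler("z",-p[2],degrees=True).apply(q); q[:,2]-=p[3]
        if cradle:
            q=Ro.from_euler("y",20,degrees=True).apply(q); x,y,z=q.T
            # rot by +20 about y takes up-slope dir (cos,0,sin) to x
            on=(x>-48)&(x<73)&(abs(y)<42)
            h=np.where(abs(y)>36,8,0.); led=(x<=-48)&(x>-54)&(abs(y)<42); h=np.where(led,12,h)
            r=np.where(on|led,z-h,np.clip(P[:,2],0,10))
        else: r=f(*q.T)
        r=abs(r); return np.mean(np.minimum(r,10))
    best=None
    for s in range(6):
        rng=np.random.default_rng(s); x0=np.r_[np.array(g[:3])+rng.normal(0,1,3)*[3,3,2],0]
        r=minimize(cost,x0,method="Nelder-Mead",options=dict(initial_simplex=x0+np.vstack([np.zeros(4),np.diag([6,6,5,2])]),maxiter=400))
        if best is None or r.fun<best.fun: best=r
    return best
E
python3 - <<'E'
from fit import *
J=dict(a=((444,130,4),box(116,66,58),80),b=((452,372,-9.7),box(96,56,50),70),c=((439,-370,12),box(76,46,44),60),d=((433,-115,17.7),box(56,36,38),50),
cha=((646,-108,-5.5),flat(132,82),105),chc=((646,80,-2),flat(92,62),85),chd=((640,298,11),flat(72,52),75),cra=((646,-292,9),None,100),cra2=((646,-292,189),None,100))
T=cloud("top",0)[0];S=cloud("side",0)[0]
for k,(g,f,r) in J.items():
    for n,X in(("top",T),("side",S)):
        b=run(X,g,f,r,k[:3]=="cra"); print(k,n,np.round(b.x,1),"cost %.2f"%b.fun)
E
```

```text
a top [445.1 132.1   4.1   0.6] cost 2.22
a side [443.7 130.8   4.9  -2. ] cost 4.06
b top [453.1 374.6 -11.3   0.9] cost 2.65
b side [452.4 375.3  -9.8  -2. ] cost 4.25
c top [ 439.6 -370.    13.4    0.5] cost 2.67
c side [ 438.1 -371.4   12.3   -1.6] cost 2.07
d top [ 434.3 -114.5   18.8    0.5] cost 2.15
d side [ 434.  -113.8   19.5   -1.6] cost 2.82
cha top [ 648.5 -106.5   -5.6    0.8] cost 2.17
cha side [ 646.8 -107.8   -5.9   -2.1] cost 2.13
chc top [643.4  81.9  -1.3   0.8] cost 2.27
chc side [641.3  81.1  -3.5  -2.2] cost 2.66
chd top [634.3 298.3  10.5   1. ] cost 2.40
chd side [632.4 296.1  11.2  -2.6] cost 3.12
cra top [ 6.405e+02 -2.932e+02  8.400e+00  2.000e-01] cost 2.43
cra side [ 638.7 -293.7    8.8   -2.6] cost 1.51
cra2 top [ 682.7 -295.3  185.4    2.7] cost 4.68
cra2 side [ 685.1 -284.   190.2   -9.4] cost 4.33
```

>>> step_arm(targets=[[1,[8,-15,-4],[0,0,0.02]],[1,[25,-44,-13],[0,0,0.06]],[1,[47,-81,-24],[0,0,0.11]],[1,[72,-125,-37],[0,0,0.17]],[1,[98,-169,-50],[0,0,0.23]],[1,[123,-213,-64],[0,0,0.29]],[1,[149,-258,-77],[0,0,0.35]],[1,[175,-302,-90],[0,0,0.42]]])

```text
time: 0.9
ee_pos: [0.3993, 0.2069, 0.144]
tcp_rot: [180.0, 0.0, 179.4]
wrist_force: [0.8, 2.1, 0.6]
opening: 0.0854
grasp_force: 0.0
```

>>> step_arm(targets=[[1,[14,-24,-8],[0,0,0.03]],[1,[26,-46,-14],[0,0,0.06]],[1,[34,-60,-18],[0,0,0.08]],[1,[38,-66,-20],[0,0,0.088]],[1,[38,-66,-35],[0,0,0.088]],[1,[38,-66,-60],[0,0,0.088]],[1,[38,-66,-70],[0,0,0.088]],[1,[38,-66,-70],[0,0,0.088]]])

```text
time: 1.7
ee_pos: [0.4355, 0.1431, 0.0728]
tcp_rot: [-180.0, -0.2, -175.6]
wrist_force: [-0.1, -0.1, -0.1]
opening: 0.0852
grasp_force: 0.0
```

```bash
python3 - <<'E'
from workcell import bot
import cv2,numpy as np
o=bot.get_obs(); print(np.round(o["q"],1),o["ee_pos"],o["tcp_rot"])
p,d=bot.camera("side"); cv2.imwrite("pics/s1.png",cv2.resize(p[100:300,150:450,::-1],None,fx=2.5,fy=2.5))
E
```

```text
[ 18.2  -7.5 -19.7  78.    0.   13.8] [0.43547758 0.1431032  0.07281026] [-1.79962162e+02 -1.79420621e-01 -1.75647011e+02]
```

View pics/s1.png

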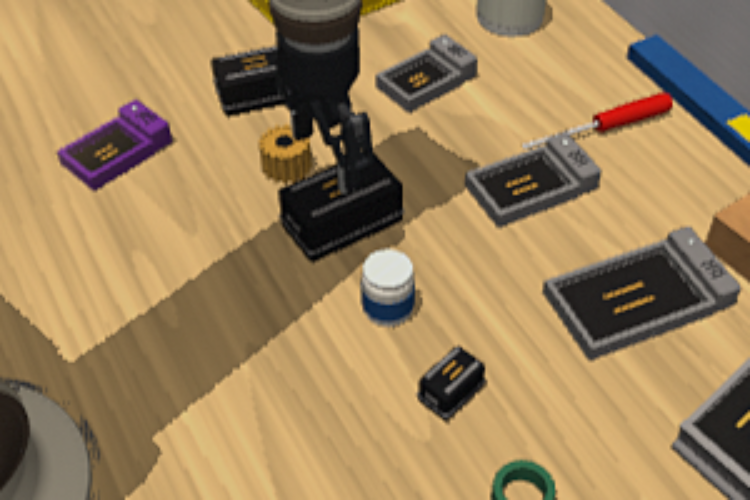

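The gripper is over pack a, about 12 mm off toward the coil, as the reading also says. I correct that, descend and close.

>>> step_arm(targets=[[1,[4,-6,0],[0,0,0]],[1,[8.5,-12.6,0],[0,0,0]],[1,[8.5,-12.6,0],[0,0,0]],[1,[8.5,-12.6,-15],[0,0,0]],[1,[8.5,-12.6,-35],[0,0,0]],[1,[8.5,-12.6,-53],[0,0,0]],[1,[8.5,-12.6,-61],[0,0,0]],[1,[8.5,-12.6,-61],[0,0,0]]], force=50)

```text
time: 2.55
ee_pos: [0.4444, 0.1299, 0.0122]
tcp_rot: [-180.0, -0.1, -175.7]
wrist_force: [0.1, 0.5, 0.1]
opening: 0.0857
grasp_force: 0.0
```

>>> step_arm(targets=[[0.5,[0,0,0],[0,0,0]],[0.5,[0,0,0],[0,0,0]],[0.5,[0,0,0],[0,0,0]],[0.5,[0,0,0],[0,0,0]]], force=50)

```text
time: 2.95
ee_pos: [0.446, 0.1305, 0.0147]
tcp_rot: [180.0, 0.1, -175.7]
wrist_force: [-1.0, 1.9, 6.0]
opening: 0.0653
grasp_force: 57.7
```

>>> step_arm(targets=[[0.5,[0,0,8],[0,0,0]],[0.5,[0,0,25],[0,0,0]],[0.5,[0,0,48],[0,0,0]],[0.5,[6,-7,65],[0,0,0]],[0.5,[20,-23,72],[0,0,-0.02]],[0.5,[40,-47,75],[0,0,-0.04]],[0.5,[62,-72,75],[0,0,-0.06]],[0.5,[84,-98,75],[0,0,-0.08]]])

```text
time: 3.75
ee_pos: [0.5297, 0.0312, 0.0886]
tcp_rot: [-180.0, -0.0, 179.7]
wrist_force: [0.0, 0.8, -6.6]
opening: 0.0655
grasp_force: 57.4
```

>>> step_arm(targets=[[0.5,[22,-26,0],[0,0,-0.02]],[0.5,[44,-52,0],[0,0,-0.04]],[0.5,[66,-78,0],[0,0,-0.06]],[0.5,[86,-101,0],[0,0,-0.08]],[0.5,[102,-120,0],[0,0,-0.09]],[0.5,[113,-133,0],[0,0,-0.095]],[0.5,[118,-139,0],[0,0,-0.095]],[0.5,[118,-139,0],[0,0,-0.095]]])

```text
time: 4.55
ee_pos: [0.6472, -0.1073, 0.0879]
tcp_rot: [180.0, -0.1, 174.2]
wrist_force: [-0.4, -0.2, -5.3]
opening: 0.0656
grasp_force: 57.3
```

>>> step_arm(targets=[[0.5,[0,0,-10],[0,0,0]],[0.5,[0,0,-28],[0,0,0]],[0.5,[0,0,-45],[0,0,0]],[0.5,[0,0,-54],[0,0,0]],[0.5,[0,0,-58],[0,0,0]],[0.5,[0,0,-60],[0,0,0]],[0.5,[0,0,-61],[0,0,0]],[0.5,[0,0,-61],[0,0,0]]])

```text
time: 5.35
ee_pos: [0.6477, -0.1068, 0.0283]
tcp_rot: [-180.0, 0.1, 174.3]
wrist_force: [-0.5, 1.2, -5.2]
opening: 0.0653
grasp_force: 57.3
```

>>> step_arm(targets=[[0.5,[0,0,-1],[0,0,0]],[0.5,[0,0,-2],[0,0,0]],[0.5,[0,0,-2],[0,0,0]]])

```text
time: 5.65
ee_pos: [0.6474, -0.1068, 0.0257]
tcp_rot: [180.0, -0.0, 174.3]
wrist_force: [-0.2, -0.5, -5.1]
opening: 0.0656
grasp_force: 57.3
```

>>> step_arm(targets=[[0.5,[0,0,-0.7],[0,0,0]],[0.5,[0,0,-1.4],[0,0,0]],[0.5,[0,0,-1.4],[0,0,0]]])

```text
time: 5.95
ee_pos: [0.6474, -0.1068, 0.0248]
tcp_rot: [180.0, 0.0, 174.3]
wrist_force: [-3.0, -0.5, -0.2]
opening: 0.0652
grasp_force: 57.8
```

>>> step_arm(targets=[[0.5,[0,0,-0.7],[0,0,0]],[0.5,[0,0,-1.4],[0,0,0]],[0.5,[0,0,-1.4],[0,0,0]]])

```text
time: 6.25
ee_pos: [0.6475, -0.1068, 0.0247]
tcp_rot: [-180.0, 0.1, 174.3]
wrist_force: [-6.1, 1.1, 9.1]
opening: 0.0656
grasp_force: 59.1
```

>>> step_arm(targets=[[0.9,[0,0,0],[0,0,0]],[0.9,[0,0,0],[0,0,0]],[0.9,[0,0,0],[0,0,0]],[0.9,[0,0,8],[0,0,0]],[0.9,[0,0,25],[0,0,0]],[0.9,[0,0,50],[0,0,0]],[1,[0,0,80],[0,0,0]],[1,[-8,20,95],[0,0,0]]])

```text
time: 7.05
ee_pos: [0.6405, -0.0881, 0.121]
tcp_rot: [-180.0, 0.2, 174.2]
wrist_force: [0.6, 0.9, -0.0]
opening: 0.0854
grasp_force: 0.0
```

>>> step_arm(targets=[[1,[-13,33,4],[0,0,0]],[1,[-27,68,4],[0,0,0]],[1,[-41,103,4],[0,0,0]],[1,[-55,138,4],[0,0,0]],[1,[-69,173,4],[0,0,0]],[1,[-83,208,4],[0,0,0]],[1,[-97,243,4],[0,0,-0.02]],[1,[-111,278,4],[0,0,-0.04]]])

```text
time: 7.85
ee_pos: [0.527, 0.1931, 0.1222]
tcp_rot: [180.0, 0.0, 172.0]
wrist_force: [1.0, 0.6, 0.3]
opening: 0.0853
grasp_force: 0.0
```

>>> step_arm(targets=[[1,[-14,35,0],[0,0,-0.01]],[1,[-28,70,0],[0,0,-0.02]],[1,[-42,105,0],[0,0,-0.03]],[1,[-56,135,-5],[0,0,-0.035]],[1,[-66,155,-10],[0,0,-0.035]],[1,[-72,168,-15],[0,0,-0.035]],[1,[-75,173,-20],[0,0,-0.035]],[1,[-75,173,-20],[0,0,-0.035]]])

```text
time: 8.65
ee_pos: [0.4527, 0.3641, 0.101]
tcp_rot: [-179.9, -0.0, 170.0]
wrist_force: [0.3, -0.4, -0.7]
opening: 0.0855
grasp_force: 0.0
```

```bash
python3 - <<'E'
from workcell import bot
import cv2,numpy as np
from fit import *
o=bot.get_obs(); print(np.round(o["q"],1),np.round(o["ee_pos"],4),np.round(o["tcp_rot"],1))
for n in("top","side"):
    p,d=bot.camera(n); np.savez(f"pics/{n}1.npz",p=p,d=d)
    X=cloud(n,1)[0]*1000
    for k,(x,y,lo,hi) in dict(a=(647,-107,45,80),coil=(431,243,25,45),tin=(432,5,50,70)).items():
        Q=X[(np.hypot(X[:,0]-x,X[:,1]-y)<80)&(X[:,2]>lo)&(X[:,2]<hi)]
        if len(Q)>20: print(k,n,len(Q),np.round(np.median(Q[:,2]),1),cv2.minAreaRect(Q[:,:2].astype(np.float32)))
cv2.imwrite("pics/s2.png",cv2.resize(p[60:290,150:480,::-1],None,fx=2.4,fy=2.4))
E
```

```text
[38.8  8.7 -0.2 81.1 -0.  48.8] [0.4527 0.3641 0.101 ] [-179.9   -0.   170. ]
a top 886 68.8 ((646.1876831054688, -106.1261215209961), (66.34490966796875, 116.69181823730469), 84.1559066772461)
coil top 277 38.9 ((431.1277160644531, 242.7841796875), (54.457611083984375, 54.40920639038086), 71.71968078613281)
tin top 224 62.6 ((432.33746337890625, 4.9814910888671875), (48.06305694580078, 47.95771026611328), 44.208831787109375)
a side 1224 65.5 ((644.0274047851562, -108.80730438232422), (68.07414245605469, 118.44181823730469), 84.392822265625)
coil side 267 35.7 ((427.9402770996094, 241.55508422851562), (56.54920959472656, 56.265811920166016), 49.899784088134766)
tin side 290 59.7 ((430.8590393066406, 2.9276351928710938), (46.139888763427734, 46.94441604614258), 33.49690628051758)
```

View pics/s2.png

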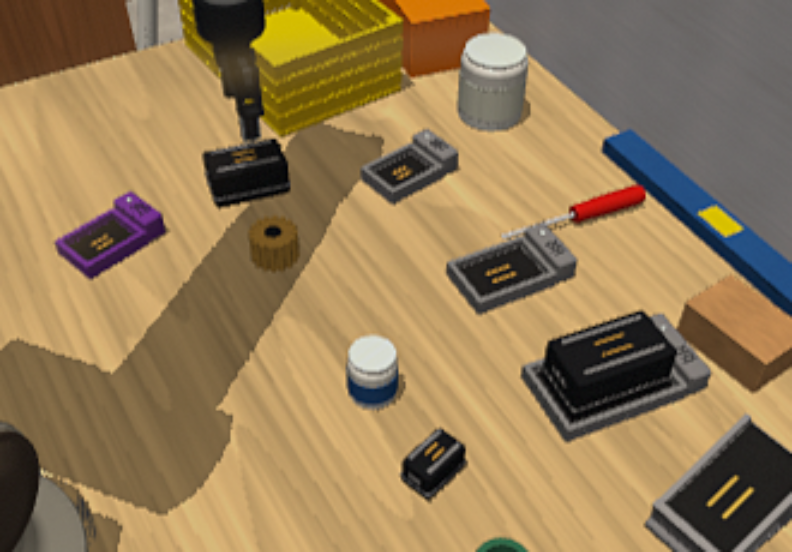

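Pack a sits flat and centred in its bay at (615,360), and the coil and tin are unmoved. Before descending on b I check the clearance to the yellow basket.

```bash
python3 - <<'E'
from h import *
for n in("top","side"):
    X=cloud(n,0)[0]*1000; 
    for lo in (10,50,90):
        Q=X[(X[:,0]>395)&(X[:,0]<515)&(X[:,1]>408)&(X[:,1]<560)&(X[:,2]>lo)&(X[:,2]<lo+40)]
        if len(Q): i=Q[:,1].argmin(); print(n,lo,len(Q),np.round(Q[i]),np.percentile(Q[:,1],1))
E
```

```text
top 10 1 [411. 445.  11.] 444.64075674434156
```

>>> step_arm(targets=[[0.85,[0,4,0],[0,0,0]],[0.85,[0,8.4,-4],[0,0,0]],[0.85,[0,8.4,-12],[0,0,0]],[0.85,[0,8.4,-20],[0,0,0]]])

```text
time: 9.15
ee_pos: [0.4535, 0.3725, 0.0811]
tcp_rot: [-180.0, -0.0, 170.0]
wrist_force: [-0.0, -0.1, -1.1]
opening: 0.0726
grasp_force: 0.0
```

>>> step_arm(targets=[[0.85,[-1,0,-12],[0,0,0]],[0.85,[-1,0,-30],[0,0,0]],[0.85,[-1,0,-48],[0,0,0]],[0.85,[-1,0,-61],[0,0,0]],[0.85,[-1,0,-68],[0,0,0]],[0.4,[-1,0,-68],[0,0,0]],[0.4,[-1,0,-68],[0,0,0]],[0.4,[-1,0,-68],[0,0,0]]])

```text
time: 9.95
ee_pos: [0.4525, 0.3726, 0.0142]
tcp_rot: [180.0, 0.0, 170.0]
wrist_force: [0.2, 0.4, -5.4]
opening: 0.0552
grasp_force: 55.4
```

>>> step_arm(targets=[[0.4,[0,0,0],[0,0,0]],[0.4,[0,0,0],[0,0,0]]])

```text
time: 10.15
ee_pos: [0.4524, 0.3726, 0.0139]
tcp_rot: [-180.0, -0.0, 170.0]
wrist_force: [0.1, -0.1, -4.6]
opening: 0.0552
grasp_force: 55.4
```

>>> step_arm(targets=[[0.4,[0,0,8],[0,0,0]],[0.4,[0,0,26],[0,0,0]],[0.4,[0,0,52],[0,0,0]],[0.4,[0,0,82],[0,0,0]],[0.4,[2,-10,108],[0,0,0]],[0.4,[6,-30,122],[0,0,0.01]],[0.4,[13,-58,126],[0,0,0.02]],[0.4,[21,-93,126],[0,0,0.04]]])

```text
time: 10.95
ee_pos: [0.4738, 0.2796, 0.1417]
tcp_rot: [179.9, 0.1, 172.4]
wrist_force: [0.7, 0.5, -5.3]
opening: 0.0551
grasp_force: 55.7
```

>>> step_arm(targets=[[0.4,[8,-37,0],[0,0,0.02]],[0.4,[17,-75,0],[0,0,0.04]],[0.4,[25,-113,0],[0,0,0.06]],[0.4,[34,-151,0],[0,0,0.08]],[0.4,[43,-189,0],[0,0,0.1]],[0.4,[51,-227,0],[0,0,0.12]],[0.4,[60,-265,0],[0,0,0.14]],[0.4,[68,-303,0],[0,0,0.16]]])

```text
time: 11.75
ee_pos: [0.5416, -0.025, 0.1408]
tcp_rot: [-180.0, 0.1, -178.5]
wrist_force: [0.9, 0.7, -4.6]
opening: 0.0552
grasp_force: 55.6
```

>>> step_arm(targets=[[0.4,[8,-38,0],[0,0,0.02]],[0.4,[17,-76,0],[0,0,0.04]],[0.4,[25,-114,0],[0,0,0.06]],[0.4,[34,-152,2],[0,0,0.08]],[0.4,[43,-190,5],[0,0,0.1]],[0.4,[50,-222,8],[0,0,0.115]],[0.4,[55,-245,10],[0,0,0.125]],[0.4,[57,-255,10],[0,0,0.125]]])

```text
time: 12.55
ee_pos: [0.5985, -0.2806, 0.1503]
tcp_rot: [-180.0, 0.0, -171.5]
wrist_force: [0.3, 1.1, -3.5]
opening: 0.055
grasp_force: 55.5
```

```bash
python3 - <<'E'
from workcell import bot
import numpy as np
o=bot.get_obs(); print({k:np.round(o[k],3) for k in("q","ee_pos","tcp_rot","wrist_force")})
E
```

```text
{'q': array([-2.5112e+01,  1.9651e+01,  1.8308e+01,  8.8625e+01, -1.6000e-02,
       -3.3619e+01]), 'ee_pos': array([ 0.599, -0.281,  0.15 ]), 'tcp_rot': array([-1.79968e+02,  1.80000e-02, -1.71493e+02]), 'wrist_force': array([ 0.324,  1.134, -3.527])}
```

>>> step_arm(targets=[[0.4,[2,-1,0],[0.007,-0.043,0]],[0.4,[6,-3,-3],[0.013,-0.086,0]],[0.4,[10,-5,-8],[0.02,-0.13,0]],[0.4,[15,-7,-14],[0.026,-0.173,0]],[0.4,[20,-9,-22],[0.033,-0.216,0]],[0.4,[25,-11,-30],[0.04,-0.26,0]],[0.4,[29,-13,-36],[0.046,-0.303,0]],[0.4,[30,-14,-38],[0.052,-0.345,0]]])

```text
time: 13.35
ee_pos: [0.6281, -0.2915, 0.1112]
tcp_rot: [180.0, 20.0, -171.4]
wrist_force: [-0.1, 1.2, -3.5]
opening: 0.0555
grasp_force: 55.5
```

>>> step_arm(targets=[[0.4,[0,0,0],[0,0,0]],[0.4,[0,0,0],[0,0,0]]])

```text
time: 13.55
ee_pos: [0.6281, -0.2919, 0.1123]
tcp_rot: [-180.0, 19.9, -171.4]
wrist_force: [1.3, -0.0, -4.3]
opening: 0.0548
grasp_force: 55.5
```

```bash
python3 - <<'E'
from workcell import bot
import cv2,numpy as np
from h import *
o=bot.get_obs(); print({k:np.round(o[k],3) for k in("q","ee_pos","tcp_rot","wrist_force")})
p,d=bot.camera("side"); np.savez("pics/side2.npz",p=p,d=d)
cv2.imwrite("pics/s3.png",cv2.resize(p[170:370,330:600,::-1],None,fx=2.9,fy=2.9))
E
```

```text
{'q': array([-29.941,   7.888,  -2.391,  63.884,  12.255, -36.838]), 'ee_pos': array([ 0.628, -0.292,  0.112]), 'tcp_rot': array([-179.989,   19.928, -171.39 ]), 'wrist_force': array([ 1.272, -0.039, -4.283])}
```

View pics/s3.png

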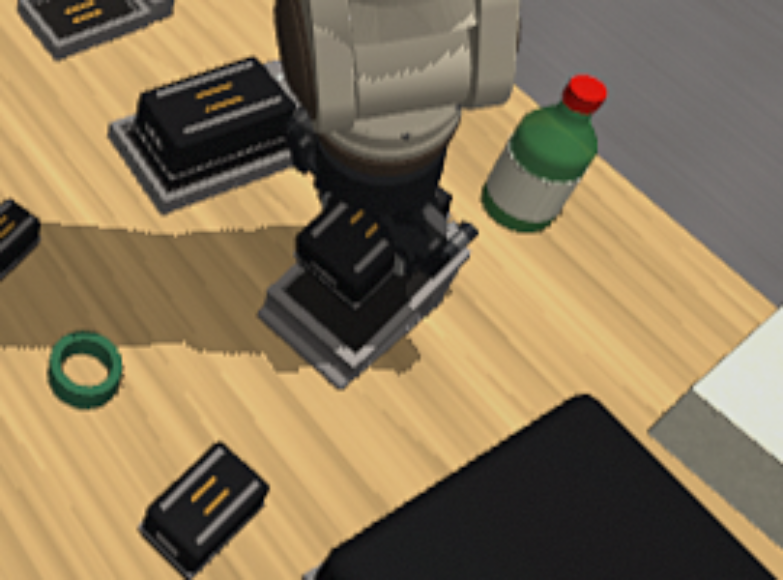

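>>> step_arm(targets=[[0.4,[1,-2,0],[0,0,0]],[0.4,[4,-3,-9],[0,0,0]],[0.4,[8,-2,-22],[0,0,0]],[0.4,[12,-1.6,-33],[0,0,0]],[0.4,[15,-1.1,-40],[0,0,0]],[0.4,[16,-0.9,-43],[0,0,0]],[0.4,[16.4,-0.9,-44.2],[0,0,0]],[0.4,[16.4,-0.9,-44.2],[0,0,0]]])

```text
time: 14.4
ee_pos: [0.6449, -0.2933, 0.0678]
tcp_rot: [-180.0, 20.0, -171.4]
wrist_force: [0.2, 0.2, -4.5]
opening: 0.0554
grasp_force: 55.5
```

>>> step_arm(targets=[[0.4,[0.7,0,-1.9],[0,0,0]],[0.4,[1,0.1,-2.8],[0,0,0]],[0.4,[1,0.1,-2.8],[0,0,0]]])

```text
time: 14.7
ee_pos: [0.6458, -0.2932, 0.065]
tcp_rot: [-180.0, 20.0, -171.4]
wrist_force: [-0.1, -0.6, -3.7]
opening: 0.0551
grasp_force: 55.5
```

>>> step_arm(targets=[[0.4,[0.3,0,-0.9],[0,0,0]],[0.4,[0.6,0.1,-1.8],[0,0,0]],[0.4,[0.6,0.1,-1.8],[0,0,0]]])

```text
time: 15.0
ee_pos: [0.6464, -0.293, 0.0629]
tcp_rot: [-180.0, 20.0, -171.4]
wrist_force: [-0.7, -0.3, -4.5]
opening: 0.0552
grasp_force: 55.5
```

>>> step_arm(targets=[[0.4,[0.2,0,-0.7],[0,0,0]],[0.4,[0.5,0.1,-1.4],[0,0,0]],[0.4,[0.5,0.1,-1.4],[0,0,0]]])

```text
time: 15.3
ee_pos: [0.6469, -0.2929, 0.0615]
tcp_rot: [-180.0, 20.0, -171.4]
wrist_force: [-0.0, -0.1, -4.7]
opening: 0.0554
grasp_force: 55.5
```

>>> step_arm(targets=[[0.4,[0.2,0,-0.7],[0,0,0]],[0.4,[0.5,0.1,-1.4],[0,0,0]],[0.4,[0.5,0.1,-1.4],[0,0,0]]])

```text
time: 15.6
ee_pos: [0.6471, -0.293, 0.0612]
tcp_rot: [-180.0, 20.0, -171.4]
wrist_force: [-6.6, 1.5, 2.5]
opening: 0.055
grasp_force: 56.5
```

>>> step_arm(targets=[[0.4,[0.2,0,-0.5],[0,0,0]],[0.4,[0.3,0,-1],[0,0,0]],[0.4,[0.3,0,-1],[0,0,0]]])

```text
time: 15.9
ee_pos: [0.6471, -0.293, 0.0612]
tcp_rot: [-180.0, 20.0, -171.4]
wrist_force: [-13.6, 1.5, 10.7]
opening: 0.055
grasp_force: 57.8
```

>>> step_arm(targets=[[0.4,[-0.3,0,0.9],[0,0,0]],[0.4,[-0.3,0,0.9],[0,0,0]],[0.4,[-2.1,-0.3,0.2],[0,0,0]],[0.4,[-4,-0.6,-0.4],[0,0,0]],[0.4,[-5.9,-0.8,-1.1],[0,0,0]],[0.4,[-7.7,-1.1,-1.8],[0,0,0]],[0.4,[-8.7,-1.3,-2.2],[0,0,0]],[0.4,[-8.7,-1.3,-2.2],[0,0,0]]])

```text
time: 16.7
ee_pos: [0.6399, -0.2947, 0.0586]
tcp_rot: [-179.9, 20.1, -171.4]
wrist_force: [1.1, -0.8, 6.5]
opening: 0.0555
grasp_force: 56.7
```

>>> step_arm(targets=[[0.4,[-0.9,-0.1,-0.3],[0,0,0]],[0.4,[-1.9,-0.3,-0.7],[0,0,0]],[0.4,[-1.9,-0.3,-0.7],[0,0,0]]])

```text
time: 17.0
ee_pos: [0.638, -0.295, 0.0579]
tcp_rot: [-179.9, 20.1, -171.4]
wrist_force: [1.7, 0.0, 5.5]
opening: 0.0556
grasp_force: 56.7
```

>>> step_arm(targets=[[0.4,[-0.9,-0.1,-0.3],[0,0,0]],[0.4,[-1.9,-0.3,-0.7],[0,0,0]],[0.4,[-1.9,-0.3,-0.7],[0,0,0]]])

```text
time: 17.3
ee_pos: [0.6368, -0.2951, 0.0576]
tcp_rot: [-179.9, 20.2, -171.3]
wrist_force: [5.6, 1.3, 5.3]
opening: 0.0555
grasp_force: 56.2
```

>>> step_arm(targets=[[0.4,[-0.9,-0.1,-0.3],[0,0,0]],[0.4,[-1.9,-0.3,-0.7],[0,0,0]],[0.4,[-1.9,-0.3,-0.7],[0,0,0]]])

```text
time: 17.6
ee_pos: [0.6365, -0.2951, 0.0578]
tcp_rot: [-179.8, 20.4, -171.2]
wrist_force: [13.1, 2.2, 4.0]
opening: 0.0554
grasp_force: 55.9
```

>>> step_arm(targets=[[0.4,[1,0.1,0.3],[0,0,0]],[0.85,[1,0.1,0.3],[0,0,0]],[0.85,[1,0.1,0.3],[0,0,0]],[0.85,[1,0.1,0.3],[0,0,0]],[0.85,[-1,-0.1,6],[0,0,0]],[0.85,[-6,-1,20],[0,0,0]],[0.85,[-15,-2.3,45],[0,0,0]],[0.85,[-26,-4,75],[0,0,0]]])

```text
time: 18.4
ee_pos: [0.6063, -0.2989, 0.1308]
tcp_rot: [180.0, 19.9, -171.4]
wrist_force: [1.1, -0.8, -0.3]
opening: 0.0726
grasp_force: 0.0
```

>>> step_arm(targets=[[0.85,[-10,-2,20],[-0.006,0.04,0]],[0.85,[-25,-5,25],[-0.013,0.086,0]],[0.85,[-45,-9,25],[-0.02,0.13,0]],[0.85,[-65,-13,22],[-0.026,0.173,0]],[0.85,[-85,-17,16],[-0.033,0.216,0]],[0.85,[-105,-21,10],[-0.04,0.26,0]],[0.85,[-120,-26,4],[-0.046,0.303,0]],[0.85,[-135,-30,0],[-0.052,0.35,0]]])

```text
time: 19.2
ee_pos: [0.4708, -0.3294, 0.1294]
tcp_rot: [179.9, -0.5, -171.4]
wrist_force: [0.8, -0.3, 0.0]
opening: 0.0727
grasp_force: 0.0
```

>>> step_arm(targets=[[0.85,[-20,-10,-6],[0,0,0.02]],[0.85,[-34,-24,-14],[0,0,0.04]],[0.85,[-38,-34,-20],[0,0,0.06]],[0.85,[-38,-40,-22],[0,0,0.07]],[0.85,[-38,-40,-22],[0,0,0.07]]])

```text
time: 19.7
ee_pos: [0.4339, -0.3695, 0.1074]
tcp_rot: [179.9, -0.3, -167.4]
wrist_force: [0.2, 0.6, 0.4]
opening: 0.0723
grasp_force: 0.0
```

```bash
python3 - <<'E'
from workcell import bot
import cv2,numpy as np
from fit import *
o=bot.get_obs(); print({k:np.round(o[k],3) for k in("q","ee_pos","tcp_rot","wrist_force")})
for n in("top","side"):
    p,d=bot.camera(n); np.savez(f"pics/{n}3.npz",p=p,d=d)
    X=cloud(n,3)[0]*1000; q=X-[639.6,-293.5,45]; q=Ro.from_euler("z",-8.6,degrees=True).apply(q);q=Ro.from_euler("y",20,degrees=True).apply(q)
    Q=q[(abs(q[:,0])<90)&(abs(q[:,1])<60)&(q[:,2]>35)&(q[:,2]<65)]
    print(n,len(Q),np.median(Q[:,2]),cv2.minAreaRect(Q[:,:2].astype(np.float32)))
    E=q[(q[:,0]<-40)&(q[:,0]>-70)&(abs(q[:,1])<35)&(q[:,2]>8)&(q[:,2]<15)]; print("ledge x",np.percentile(E[:,0],[5,50,95]) if len(E) else None)
cv2.imwrite("pics/s4.png",cv2.resize(p[170:370,330:600,::-1],None,fx=2.9,fy=2.9))
E
```

```text
{'q': array([-40.305,   7.319,  -1.073,  81.886,  -0.228, -52.868]), 'ee_pos': array([ 0.434, -0.37 ,  0.107]), 'tcp_rot': array([ 179.916,   -0.349, -167.437]), 'wrist_force': array([0.228, 0.58 , 0.395])}
top 659 49.51953045853693 ((3.079906463623047, 0.21265411376953125), (96.60938262939453, 57.06800842285156), 0.4263259768486023)
ledge x [-53.06329998 -49.35034644 -44.07077079]
side 16 41.31157149077687 ((-8.739785194396973, -28.839746475219727), (2.7195420265197754, 20.855899810791016), 88.84900665283203)
ledge x [-51.93514253 -49.65957574 -42.81039482]
```

View pics/s4.png

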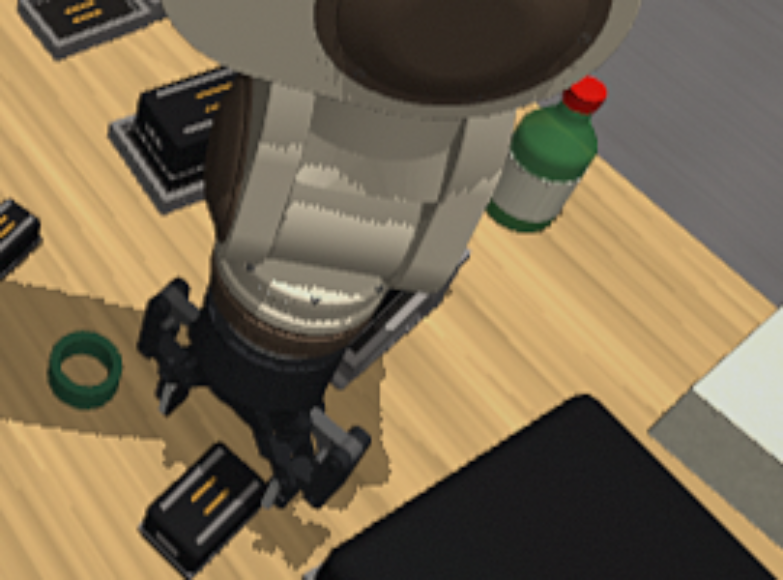

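b is in the cradle; the arm hides its low end in this view, so I check that once the arm is away. Now clearance around c toward the black case.

```bash
python3 - <<'E'
from h import *
for n in("top","side"):
    X=cloud(n,0)[0]*1000; 
    for lo in (10,50,90,130):
        Q=X[(X[:,0]>390)&(X[:,0]<530)&(X[:,1]<-402)&(X[:,1]>-520)&(X[:,2]>lo)&(X[:,2]<lo+40)]
        if len(Q): i=Q[:,1].argmax(); print(n,lo,len(Q),np.round(Q[i]),np.percentile(Q[:,1],99))
E
```

```text
top 10 144 [ 476. -447.   19.] -447.52667362442025
top 50 170 [ 467. -447.   90.] -447.5802741848479
top 90 652 [ 504. -446.   97.] -447.12929434080837
top 130 402 [ 467. -451.  130.] -453.9626286840068
side 10 177 [ 405. -403.   11.] -453.6508017414072
side 50 260 [ 437. -450.   89.] -452.09990662303096
side 90 2607 [ 442. -450.   90.] -451.7835209148589
side 130 157 [ 506. -458.  130.] -461.290292530015
```

>>> step_arm(targets=[[0.7,[2,-0.5,-5],[0,-0.003,0]],[0.7,[4.8,-1,-15],[0.001,-0.006,0]],[0.7,[4.8,-1,-32],[0.001,-0.006,0]],[0.7,[4.8,-1,-50],[0.001,-0.006,0]],[0.7,[4.8,-1,-68],[0.001,-0.006,0]],[0.7,[4.8,-1,-83],[0.001,-0.006,0]],[0.7,[4.8,-1,-92],[0.001,-0.006,0]],[0.7,[4.8,-1,-94],[0.001,-0.006,0]]], force=45)

```text
time: 20.6
ee_pos: [0.4387, -0.3696, 0.0126]
tcp_rot: [179.9, 0.0, -167.4]
wrist_force: [-0.4, -0.3, 0.5]
opening: 0.0598
grasp_force: 0.0
```

>>> step_arm(targets=[[0.3,[0,0,0],[0,0,0]],[0.3,[0,0,0],[0,0,0]],[0.3,[0,0,0],[0,0,0]],[0.3,[0,0,0],[0,0,0]]])

```text
time: 21.0
ee_pos: [0.4392, -0.3702, 0.0143]
tcp_rot: [180.0, 0.1, -167.4]
wrist_force: [-0.4, 0.1, -0.1]
opening: 0.0454
grasp_force: 47.8
```

>>> step_arm(targets=[[0.3,[0,0,8],[0,0,0]],[0.3,[0,0,26],[0,0,0]],[0.3,[0,0,54],[0,0,0]],[0.3,[0,0,86],[0,0,0]],[0.3,[2,6,112],[0,0,0]],[0.3,[9,22,128],[0,0,-0.01]],[0.3,[20,46,136],[0,0,-0.03]],[0.3,[34,77,138],[0,0,-0.05]]])

```text
time: 21.8
ee_pos: [0.4735, -0.2933, 0.1541]
tcp_rot: [-179.9, 0.2, -170.4]
wrist_force: [0.2, 0.4, -1.9]
opening: 0.0457
grasp_force: 47.5
```

>>> step_arm(targets=[[0.3,[15,34,0],[0,0,-0.02]],[0.3,[30,69,0],[0,0,-0.04]],[0.3,[46,105,0],[0,0,-0.06]],[0.3,[62,141,0],[0,0,-0.08]],[0.3,[78,177,0],[0,0,-0.1]],[0.3,[94,213,0],[0,0,-0.12]],[0.3,[110,249,0],[0,0,-0.14]],[0.3,[126,284,0],[0,0,-0.16]]])

```text
time: 22.6
ee_pos: [0.5996, -0.0074, 0.1528]
tcp_rot: [180.0, 0.1, -179.5]
wrist_force: [0.2, -0.4, -2.4]
opening: 0.0456
grasp_force: 47.5
```

>>> step_arm(targets=[[0.3,[15,34,-5],[0,0,-0.02]],[0.3,[28,62,-15],[0,0,-0.035]],[0.3,[37,80,-30],[0,0,-0.045]],[0.3,[42,89,-45],[0,0,-0.05]],[0.3,[43,90,-60],[0,0,-0.05]],[0.3,[43,90,-70],[0,0,-0.05]],[0.3,[43,90,-75],[0,0,-0.05]],[0.3,[43,90,-75],[0,0,-0.05]]])

```text
time: 23.4
ee_pos: [0.6415, 0.0799, 0.0765]
tcp_rot: [180.0, 0.0, 177.6]
wrist_force: [-0.1, -0.0, -1.2]
opening: 0.0453
grasp_force: 47.5
```

```bash
python3 - <<'E'
from workcell import bot
import cv2,numpy as np
from fit import *
o=bot.get_obs(); print({k:np.round(o[k],3) for k in("q","ee_pos","tcp_rot","wrist_force")})
for n in("top","side"):
    p,d=bot.camera(n); np.savez(f"pics/{n}4.npz",p=p,d=d)
    X=cloud(n,4)[0]*1000; q=X-[639.6,-293.5,45]; q=Ro.from_euler("z",-8.6,degrees=True).apply(q);q=Ro.from_euler("y",20,degrees=True).apply(q)
    Q=q[(abs(q[:,0])<90)&(abs(q[:,1])<60)&(q[:,2]>42)&(q[:,2]<65)]
    print(n,len(Q),np.median(Q[:,2]),cv2.minAreaRect(Q[:,:2].astype(np.float32)))
    # front face of pack and ledge profile along centre strip
    E=q[(abs(q[:,1])<20)&(q[:,0]>-75)&(q[:,0]<-30)&(q[:,2]>-10)]
    for lo in range(-8,56,8):
        e=E[(E[:,2]>=lo)&(E[:,2]<lo+8)]
        if len(e): print(lo,len(e),np.round(np.percentile(e[:,0],[5,50,95]),1))
cv2.imwrite("pics/s5.png",cv2.resize(p[215:315,400:510,::-1],None,fx=6,fy=6))
E
```

```text
{'q': array([7.0920e+00, 1.7910e+01, 7.9700e+00, 8.0052e+01, 7.0000e-03,
       9.4460e+00]), 'ee_pos': array([0.642, 0.08 , 0.076]), 'tcp_rot': array([1.79992e+02, 7.00000e-03, 1.77646e+02]), 'wrist_force': array([-0.119, -0.029, -1.155])}
top 632 49.743843319054946 ((2.7357254028320312, 0.14131927490234375), (57.448856353759766, 96.632080078125), 89.77893829345703)
8 2 [-52.6 -52.4 -52.2]
40 26 [-44.8 -38.3 -30.8]
48 38 [-42.4 -36.5 -30.9]
side 1229 47.78736282397345 ((0.5220489501953125, -1.9285202026367188), (96.50169372558594, 56.361812591552734), 0.27081918716430664)
-8 23 [-56.3 -55.7 -54.8]
0 20 [-56.1 -55.4 -49.1]
8 85 [-55.4 -51.1 -47.2]
16 12 [-48.1 -47.5 -46.6]
24 19 [-48.5 -47.5 -46.7]
32 21 [-47.9 -47.4 -46.6]
40 112 [-47.4 -40.4 -31.2]
48 64 [-45.6 -37.5 -31.1]
```

View pics/s5.png

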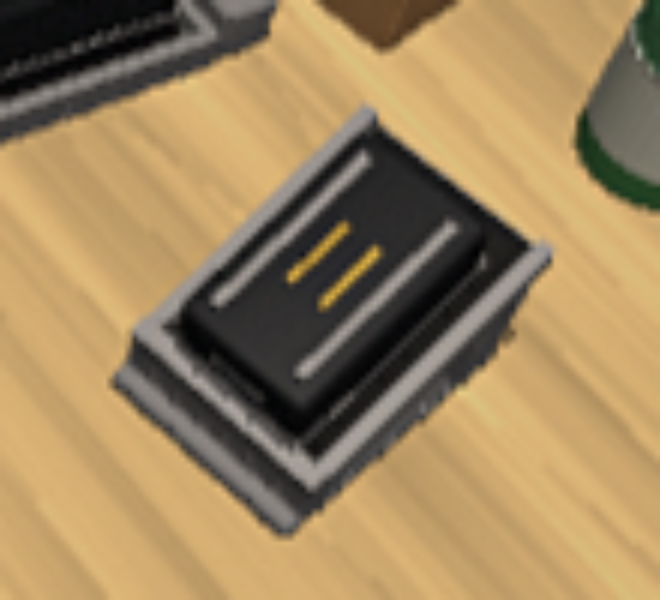

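Pack b lies between the rails with its front face at −47.5 mm, flush with the ledge's inner face at −47.4 mm, so it is home. Now c goes down into its bay.

>>> step_arm(targets=[[0.3,[1.8,1.6,-5],[0,0,0]],[0.3,[1.8,1.6,-18],[0,0,0]],[0.3,[1.8,1.6,-34],[0,0,0]],[0.3,[1.8,1.6,-44],[0,0,0]],[0.3,[1.8,1.6,-48],[0,0,0]],[0.3,[1.8,1.6,-50],[0,0,0]],[0.3,[1.8,1.6,-50.5],[0,0,0]],[0.3,[1.8,1.6,-50.5],[0,0,0]]])

```text
time: 24.3
ee_pos: [0.6442, 0.0826, 0.027]
tcp_rot: [180.0, 0.1, 177.7]
wrist_force: [-0.6, 0.3, -2.0]
opening: 0.0453
grasp_force: 47.5
```

>>> step_arm(targets=[[0.3,[0,0,-0.6],[0,0,0]],[0.3,[0,0,-1.2],[0,0,0]],[0.3,[0,0,-1.2],[0,0,0]]])

```text
time: 24.6
ee_pos: [0.644, 0.0825, 0.0254]
tcp_rot: [180.0, 0.1, 177.7]
wrist_force: [0.4, 0.1, -2.7]
opening: 0.0454
grasp_force: 47.5
```

>>> step_arm(targets=[[0.3,[0,0,-0.5],[0,0,0]],[0.3,[0,0,-1],[0,0,0]],[0.3,[0,0,-1],[0,0,0]]])

```text
time: 24.9
ee_pos: [0.6439, 0.0825, 0.0244]
tcp_rot: [180.0, 0.1, 177.7]
wrist_force: [-0.5, -0.5, -1.7]
opening: 0.0449
grasp_force: 47.6
```

>>> step_arm(targets=[[0.3,[0,0,-0.5],[0,0,0]],[0.3,[0,0,-1],[0,0,0]],[0.3,[0,0,-1],[0,0,0]]])

```text
time: 25.2
ee_pos: [0.6439, 0.0825, 0.0243]
tcp_rot: [180.0, 0.1, 177.7]
wrist_force: [-3.2, -0.7, 7.1]
opening: 0.0455
grasp_force: 48.7
```

>>> step_arm(targets=[[0.3,[0,0,-0.4],[0,0,0]],[0.3,[0,0,-0.8],[0,0,0]],[0.3,[0,0,-0.8],[0,0,0]]])

```text
time: 25.5
ee_pos: [0.6439, 0.0825, 0.0243]
tcp_rot: [180.0, 0.1, 177.7]
wrist_force: [-5.8, -0.7, 10.9]
opening: 0.0453
grasp_force: 49.3
```

>>> step_arm(targets=[[0.75,[0,0,0.5],[0,0,0]],[0.75,[0,0,0.5],[0,0,0]],[0.75,[0,0,0.5],[0,0,0]],[0.75,[0,0,8],[0,0,0]],[0.75,[0,0,26],[0,0,0]],[0.75,[0,0,52],[0,0,0]],[0.7,[-2,-2,82],[0,0,0]],[0.7,[-16,-15,98],[0,0,0.03]]])

```text
time: 26.3
ee_pos: [0.6292, 0.0683, 0.1233]
tcp_rot: [179.9, 0.3, 179.5]
wrist_force: [0.3, 0.5, 0.4]
opening: 0.0597
grasp_force: 0.0
```

>>> step_arm(targets=[[0.65,[-25,-23,2],[0,0,0.05]],[0.65,[-50,-47,2],[0,0,0.1]],[0.65,[-77,-72,2],[0,0,0.15]],[0.65,[-105,-98,0],[0,0,0.2]],[0.65,[-133,-125,-5],[0,0,0.25]],[0.65,[-158,-149,-12],[0,0,0.29]],[0.65,[-178,-168,-20],[0,0,0.32]],[0.65,[-190,-179,-30],[0,0,0.328]]])

```text
time: 27.1
ee_pos: [0.4368, -0.1127, 0.0911]
tcp_rot: [-180.0, 0.1, -161.8]
wrist_force: [-0.1, 0.2, 0.3]
opening: 0.0559
grasp_force: 0.0
```

>>> step_arm(targets=[[0.65,[-4,-3,-10],[0,0,0]],[0.65,[-4,-3,-18],[0,0,0]],[0.65,[-4,-3,-18],[0,0,0]]])

```text
time: 27.4
ee_pos: [0.4339, -0.114, 0.0715]
tcp_rot: [179.9, 0.0, -161.8]
wrist_force: [-0.1, 0.0, 0.1]
opening: 0.0555
grasp_force: 0.0
```

```bash
python3 - <<'E'
from workcell import bot
import cv2,numpy as np
from fit import *
o=bot.get_obs(); print({k:np.round(o[k],3) for k in("q","ee_pos","tcp_rot","wrist_force")})
for n in("top","side"):
    p,d=bot.camera(n); np.savez(f"pics/{n}5.npz",p=p,d=d)
    X=cloud(n,5)[0]*1000
    for k,(x,y,lo,hi) in dict(c=(643,82,40,60),a=(647,-107,45,80),coil=(431,243,25,45),tin=(432,5,50,70)).items():
        Q=X[(np.hypot(X[:,0]-x,X[:,1]-y)<70)&(X[:,2]>lo)&(X[:,2]<hi)]
        if len(Q)>20: print(k,n,len(Q),np.round(np.median(Q[:,2]),1),np.round(cv2.minAreaRect(Q[:,:2].astype(np.float32))[0],1),cv2.minAreaRect(Q[:,:2].astype(np.float32))[1:])
E
```

```text
{'q': array([-1.4762e+01, -9.0300e+00, -2.1200e+01,  7.7859e+01,  6.5000e-02,
       -3.2988e+01]), 'ee_pos': array([ 0.434, -0.114,  0.072]), 'tcp_rot': array([ 1.79929e+02,  1.00000e-02, -1.61774e+02]), 'wrist_force': array([-0.09 ,  0.02 ,  0.149])}
c top 385 54.7 [643.   82.3] ((45.32318878173828, 77.0622787475586), 88.96295166015625)
a top 888 68.4 [ 646.8 -106.1] ((66.12501525878906, 117.73347473144531), 84.06539154052734)
coil top 275 38.5 [431.  243.3] ((54.54174041748047, 54.44088363647461), 4.342571258544922)
tin top 229 62.5 [432.3   4.9] ((47.92192840576172, 48.09589385986328), 44.01236343383789)
c side 125 50.6 [651.6  65.7] ((53.32557678222656, 21.80973243713379), 3.0211851596832275)
a side 1229 65.3 [ 644.9 -109. ] ((67.7637939453125, 118.65711212158203), 84.0261001586914)
coil side 266 35.5 [429.5 240.8] ((55.581756591796875, 55.27606201171875), 25.08028793334961)
tin side 195 59.5 [427.6   2.1] ((41.9770393371582, 48.497135162353516), 14.560205459594727)
```

c is flat and centred in its bay (top face at 54.7 mm). Now d.

>>> step_arm(targets=[[0.65,[-0.7,-1.3,-6],[0,0,0]],[0.65,[-0.7,-1.3,-20],[0,0,0]],[0.65,[-0.7,-1.3,-36],[0,0,0]],[0.65,[-0.7,-1.3,-49],[0,0,0]],[0.65,[-0.7,-1.3,-56],[0,0,0]],[0.65,[-0.7,-1.3,-57.5],[0,0,0]],[0.65,[-0.7,-1.3,-57.5],[0,0,0]],[0.2,[-0.7,-1.3,-57.5],[0,0,0]]], force=35)

```text
time: 28.3
ee_pos: [0.4336, -0.1159, 0.0156]
tcp_rot: [-180.0, 0.1, -161.8]
wrist_force: [-0.1, -0.7, -1.3]
opening: 0.0424
grasp_force: 0.0
```

>>> step_arm(targets=[[0.2,[0,0,0],[0,0,0]],[0.2,[0,0,0],[0,0,0]],[0.2,[0,0,0],[0,0,0]],[0.2,[0,0,0],[0,0,0]]])

```text
time: 28.7
ee_pos: [0.4337, -0.116, 0.0158]
tcp_rot: [-180.0, 0.1, -161.8]
wrist_force: [-1.0, -0.2, 6.5]
opening: 0.0355
grasp_force: 36.9
```

>>> step_arm(targets=[[0.2,[0,0,8],[0,0,0]],[0.2,[0,0,28],[0,0,0]],[0.2,[0,0,56],[0,0,0]],[0.2,[2,4,80],[0,0,0]],[0.2,[9,18,92],[0,0,-0.005]],[0.2,[19,40,96],[0,0,-0.01]],[0.2,[33,68,96],[0,0,-0.02]],[0.2,[49,101,96],[0,0,-0.03]]])

```text
time: 29.5
ee_pos: [0.4825, -0.0142, 0.1115]
tcp_rot: [180.0, 0.1, -163.6]
wrist_force: [0.6, 0.5, -1.8]
opening: 0.035
grasp_force: 36.2
```

>>> step_arm(targets=[[0.2,[17,35,0],[0,0,-0.01]],[0.2,[34,70,0],[0,0,-0.02]],[0.2,[51,105,0],[0,0,-0.03]],[0.2,[68,140,0],[0,0,-0.04]],[0.2,[85,175,0],[0,0,-0.05]],[0.2,[102,210,0],[0,0,-0.06]],[0.2,[118,243,0],[0,0,-0.07]],[0.2,[130,269,0],[0,0,-0.08]]])

```text
time: 30.3
ee_pos: [0.6125, 0.2562, 0.1106]
tcp_rot: [180.0, 0.0, -168.1]
wrist_force: [-0.4, -0.2, -0.5]
opening: 0.0355
grasp_force: 36.1
```

>>> step_arm(targets=[[0.2,[11,23,-5],[0,0,-0.01]],[0.2,[17,36,-15],[0,0,-0.02]],[0.2,[20,42,-28],[0,0,-0.02]],[0.2,[20,42,-36],[0,0,-0.02]],[0.2,[20,42,-40],[0,0,-0.02]],[0.2,[20,42,-40],[0,0,-0.02]]])

```text
time: 30.9
ee_pos: [0.6316, 0.295, 0.0703]
tcp_rot: [-180.0, -0.0, -169.3]
wrist_force: [-0.6, -0.7, -1.4]
opening: 0.0354
grasp_force: 36.1
```

>>> step_arm(targets=[[0.2,[1,1,0],[0,0,0]],[0.2,[2,1.8,-6],[0,0,0]],[0.2,[2,1.8,-18],[0,0,0]],[0.2,[2,1.8,-30],[0,0,0]],[0.2,[2,1.8,-38],[0,0,0]],[0.2,[2,1.8,-41],[0,0,0]],[0.2,[2,1.8,-42.5],[0,0,0]],[0.2,[2,1.8,-42.5],[0,0,0]]])

```text
time: 31.7
ee_pos: [0.6342, 0.298, 0.0285]
tcp_rot: [180.0, 0.1, -169.2]
wrist_force: [0.5, -0.5, -2.1]
opening: 0.0354
grasp_force: 36.1
```

>>> step_arm(targets=[[0.2,[0,0,-0.6],[0,0,0]],[0.2,[0,0,-1.2],[0,0,0]],[0.2,[0,0,-1.2],[0,0,0]]])

```text
time: 32.0
ee_pos: [0.6343, 0.2981, 0.0275]
tcp_rot: [180.0, 0.1, -169.2]
wrist_force: [0.1, -0.3, -1.8]
opening: 0.0352
grasp_force: 36.1
```

>>> step_arm(targets=[[0.2,[0,0,-0.5],[0,0,0]],[0.2,[0,0,-1],[0,0,0]],[0.2,[0,0,-1],[0,0,0]]])

```text
time: 32.3
ee_pos: [0.6342, 0.298, 0.0262]
tcp_rot: [180.0, 0.1, -169.2]
wrist_force: [0.1, -1.1, -0.8]
opening: 0.0353
grasp_force: 36.1
```

>>> step_arm(targets=[[0.2,[0,0,-0.4],[0,0,0]],[0.2,[0,0,-0.8],[0,0,0]],[0.2,[0,0,-0.8],[0,0,0]]])

```text
time: 32.6
ee_pos: [0.6342, 0.298, 0.0259]
tcp_rot: [180.0, 0.1, -169.2]
wrist_force: [-0.8, 0.5, 2.2]
opening: 0.0352
grasp_force: 36.5
```

>>> step_arm(targets=[[0.65,[0,0,0],[0,0,0]],[0.65,[0,0,0],[0,0,0]],[0.65,[0,0,0],[0,0,0]],[0.65,[0,0,0],[0,0,0]],[0.65,[0,0,8],[0,0,0]],[0.65,[0,0,26],[0,0,0]],[0.65,[0,0,54],[0,0,0]],[0.65,[-5,-2,86],[0,0,0]]])

```text
time: 33.4
ee_pos: [0.6289, 0.2959, 0.112]
tcp_rot: [180.0, -0.0, -169.2]
wrist_force: [1.2, 0.3, 0.5]
opening: 0.0556
grasp_force: 0.0
```

>>> step_arm(targets=[[0.65,[-25,10,25],[0,0,0]],[0.65,[-55,22,45],[0,0,0]],[0.65,[-90,36,55],[0,0,0]],[0.65,[-125,50,60],[0,0,0]],[0.65,[-160,64,60],[0,0,0]],[0.65,[-195,78,60],[0,0,0]],[0.65,[-225,90,60],[0,0,0]],[0.65,[-240,96,60],[0,0,0]]])

```text
time: 34.2
ee_pos: [0.3872, 0.3928, 0.1726]
tcp_rot: [179.9, 0.1, -169.1]
wrist_force: [1.3, 0.7, 0.2]
opening: 0.0553
grasp_force: 0.0
```

```bash
python3 - <<'E'
from workcell import bot
import cv2,numpy as np
from fit import *
for n in("top","side"):
    p,d=bot.camera(n); np.savez(f"pics/{n}6.npz",p=p,d=d)
    X=cloud(n,6)[0]*1000
    for k,(x,y,lo,hi,r) in dict(d=(634,298,37,60,45),c=(643,82,40,60,60),a=(647,-107,45,80,70),coil=(431,243,25,45,60),tin=(432,5,50,70,60)).items():
        Q=X[(np.hypot(X[:,0]-x,X[:,1]-y)<r)&(X[:,2]>lo)&(X[:,2]<hi)]
        if len(Q)>20: print(k,n,len(Q),np.round(np.median(Q[:,2]),1),np.round(cv2.minAreaRect(Q[:,:2].astype(np.float32))[0],1),cv2.minAreaRect(Q[:,:2].astype(np.float32))[1:])
cv2.imwrite("pics/s6.png",cv2.resize(p[70:310,230:520,::-1],None,fx=2.4,fy=2.4))
E
```

```text
d top 236 48.9 [640.8 299.3] ((70.21649169921875, 36.299678802490234), 10.184175491333008)
c top 388 54.5 [643.7  82.3] ((45.4311408996582, 76.99626159667969), 89.04439544677734)
a top 889 68.7 [ 646.5 -106.1] ((66.01300048828125, 117.63325500488281), 83.88572692871094)
coil top 275 38.6 [431.2 243. ] ((54.52845764160156, 54.401771545410156), 71.21113586425781)
tin top 225 62.4 [431.9   5.7] ((47.27751159667969, 48.344295501708984), 67.83482360839844)
d side 172 45.1 [632.2 294.2] ((56.89542007446289, 37.1561164855957), 13.223966598510742)
c side 400 51.4 [641.5  79.2] ((47.482666015625, 76.5556869506836), 85.57783508300781)
a side 1225 65.5 [ 644.  -108.8] ((67.22884368896484, 117.80035400390625), 84.17356872558594)
coil side 265 35.6 [428.3 240.2] ((56.4201545715332, 55.83070755004883), 22.557565689086914)
tin side 288 59.8 [430.2   3. ] ((48.712284088134766, 46.010990142822266), 85.82337951660156)
```

View pics/s6.png

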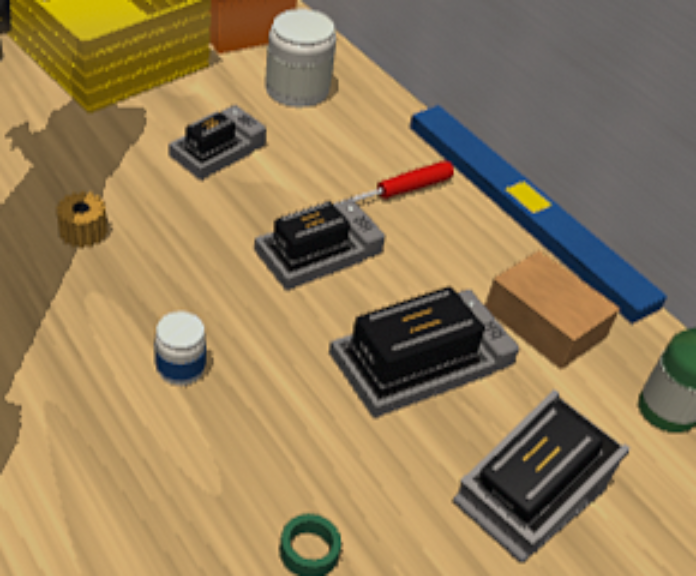

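All four packs sit in their chargers: d (210,130), c (312,230), a (420,325) and b in the cradle (540,460). The coil (80,220) and tin (180,345) are unmoved, so I hand the job in.

```bash
python3 -c "
from workcell import bot
print(bot.job_done())"
```

```text
the job is handed in; nothing more can be done
None
```

I placed all four battery packs in order from largest to smallest: a, c and d flat in their bays, b on the cradle against its ledge. The nail coil and paint tin were left where they stood, and the job was handed in at about 34 s of the 128 s allowed.

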